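# Lift a stack of slide trays out of the staining trough

## Robot

A 6-joint arm with a two-finger parallel gripper is mounted at the origin on the work surface. World frame = base frame: x ahead of the robot, y to its left, z up, the work surface at z = 0. Lengths are in m, angles in rad, forces in N, time in s.
With the tool pointing down it reaches from about 0.3 to 0.75 m from the base axis. Payload 8.5 kg.
Tool frame: the origin (TCP) lies at the very end of the fingers, on their centre line; the grasp point (between the pads) lies 19 mm behind it; z points along the fingers, y is the line along which they close (so a half turn about z gives the same grasp; the last joint's range is limited). The gripper opens to 85 mm and grips with 20 to 120 N. Pads are 22 mm wide; open, the fingers measure 114 mm over their backs; the gripper's body (76 mm by 85 mm) begins 54 mm behind the grasp point. The pads swing forward as they close: fully open they stand 13 mm farther back than shut.
Start: joints at [1.042, 0.381, 1.297, -0, 1.464, -0.215], TCP at [0.17, 0.523, 0.231] pointing down, gripper open.
Joint ranges: [-3.11, 3.11], [-0.89, 2.33], [0.22, 2.48], [-1.42, 4.56], [0.17, 2.85], [-2.88, 2.88]. Speed limits (rad/s): [2.39, 2.39, 3.14, 3.14, 3.14, 3.14].

## Interface

Orientations are given as a rotation vector (axis times angle).
In Python, from station import robot gives the robot as it stands. The module is installed in compiled form; this text tells all that it offers.
- The arm moves only by the tool carry_out, never from a script. Its argument "increments" is a list that holds one entry, the list of rows, each a list of 4 numbers: the shift along the tool's x, y, z in m, then the turn about the tool's z in degrees. In form: [[[x, y, z, roll], ...]]. A call has 1 to 8 rows; each row is the pose to reach, as a shift and turn from the pose commanded when the call began, along the tool's axes at that moment; what a row does not reach only later rows make up. A row lasts 1/12 s, in which the tool goes at most 41.7 mm and 7.16 degrees, less where a joint would pass 70% of its speed; a pose out of reach is approached as far as the arm can. A call with a gripper value outside its range is refused whole. "gripper" is the closure in counts, from 0 (fully open) to 255 (shut), set as the call begins (left out, the last holds). The fingers move at their own pace and stop on an object; "squeeze" is the grip in N (left out, the last holds). Time passes only in rows, so rows that repeat a pose let the fingers close. It gives the time, the measured TCP pose, the force, the opening and the grip force at its end, in the units of the state.
- robot.sense(): the state, without advancing time (a new reading comes with each control period).
- robot.camera(name): name is "scene" or "top" or "wrist"; returns the picture (420x560x3 uint8, red, green, blue); there is no depth.
- robot.camera_params(name): a dict with "camera_matrix" (3x3 intrinsics, pixels), "R" (3x3) and "t" (3): a world point X has camera coordinates R X + t. Camera axes: x right, y down, z forward; pixel columns grow to the right and rows downward; lengths in m; the calibration is good to about 2 mm. A picture is of the moment at which its call begins: read the wrist's pose just before it. camera_params takes no time and is no camera call; for the wrist camera it gives the pose at the moment of the call.
- robot.close_job(): hands the job in; it is judged then, once.
The state is a dict: "time_s": time; "q": joint angles; "joint_velocities": joint speeds; "joint_torque": joint torques, N m; "ee_pos": TCP position; "eef_rot": TCP orientation; "contact_force": force on the tool from outside, world axes, zero at the start; "ft_torque": the same for the moment, N m; "finger_gap": opening from 0.0 (shut) to 1.0 (fully open); "grip_force": force on a finger pad.
Only numpy, scipy, OpenCV 4.12 (cv2) and the standard library are available. Lean on these libraries where they do the work, as an engineer would, in place of code of your own. Each camera call takes 0.05 s, during which the arm holds its last target. There are 200 camera calls.

## Task

Take the lifting rod by its red handle, feed it gently down through the slots of all three blue slide trays in the staining trough until its collar rests on the top tray, and turn it about a quarter turn so that its cross-bar catches beneath them. Lift all three out together as one stack, set them down gently, centred and square, on the rails of the drying stand, and leave the rod standing upright in the stack, still turned and with its collar down on the top tray. The lower trays lie a little out of line, so feel for their slots rather than forcing the rod, and do not disturb the jar, the dropper bottle or the dish.

Things in the scene. Friction and masses are not known exactly. Their poses are not given: they have to be found in the camera images.
- lifter: Lifting rod, 120 g, upright in the holder at the start. Origin: centre of the underside of its round steel collar (24 mm across, 6 mm thick); z up the rod. Above it a 10 mm round neck to 30 mm, then the handle from 30 to 80 mm. Below it a 10 mm round rod with a flat end 42 mm below the origin, and the cross-bar. Turned by pi it is the same.
- lifter_handle (a point): Centre of the red plastic handle, 55 mm above the collar's underside. The handle is 30 mm wide along the rod's x, 14 mm thick along its y (grip across the 14 mm) and 50 mm tall.
- lifter_pin (a point): Centre of the rod's steel cross-bar, 37.5 mm below the collar's underside: 30 mm long along the rod's x (parallel to the handle's wide faces), 5 mm wide, 7 mm high, flat underneath. The gap between bar and collar is 34 mm.
- top_tray: Uppermost of three equal loose blue trays stacked in the trough, each 90 (x) by 80 (y) by 10 mm, 60 to 130 g, two glass slides flush with its top. Origin: centre of its underside, z up. Long side along the trough's x. The lower two are hidden and not tracked: each tray's centre is up to 4 mm off the trough's centre along each trough axis, turned up to 0.03 rad. Trays slide with the rod.
- slot (a point): Centre of the slot in the top tray, level with the tray's upper face. Every tray has the same slot through its centre: 35 mm long along x, 9 mm wide, widened in the middle to a 15 by 15 mm square, edges not bevelled. The rod has 2.5 mm to spare all round, the bar 2 mm on each side and 2.5 mm at each end. The stack is 30 mm high.
- trough: White open staining trough, fixed, outside 110 (x) by 100 (y) by 62 mm high, inside 102 by 92. Origin: centre of its underside. Inside, a sprung cradle of two grey rails along x, 58 mm apart, carries the trays 26 mm above the origin; between the rails the floor is at 4 mm, leaving room for the bar to turn. The stack's top is at 56 mm, 6 mm below the rim.
- trough_cradle (a joint): How far the trough's rails are pressed down, m: 0 at their upper stop, 0.008 at the lower one. They are springs: 2 N sets them moving, then 2.5 N per mm. The trays alone press them about 0 to 1 mm; more than 7 mm is forcing the rod.
- stand: Drying stand, fixed: steel plate 130 (x) by 110 (y) by 4 mm, over it a sprung cradle of two green rails along x, 120 mm long, 14 mm wide, 58 mm apart inside, their top 26 mm above the origin (centre of the plate's underside). The trays go on the rails, long side along the stand's x, centred within 12 mm.
- stand_cradle (a joint): How far the stand's rails are pressed down, m: the same springs as in the trough, 0 to 0.008. More than 7 mm is not a gentle set-down.
- holder: Grey block, fixed, 70 mm (x) by 50 mm (y) by 55 mm high, with a well 36 mm along x by 13 mm wide from the top, in which the lifting rod stands upright, its collar resting on the block. Origin: centre of its underside.
- reagent_jar: Bystander: white jar with a red cap, 54 mm across, 85 mm high, standing on the bench. Origin: centre of its underside.
- dropper: Bystander: small amber dropper bottle, 32 mm across, 75 mm high, standing on the bench. Origin: centre of its underside.
- dish: Bystander: small glass dish, 60 mm across, 16 mm high, on the bench. Origin: centre of its underside.
Mind the look-alikes: they are no part of the job. There is more than one size of the lifter; the one meant has the size given above.

How it is judged:
On the way, in this order (a step that is already met when the one before it is completed fails the run):
1. the rod is threaded down through the trays in the trough, its collar on the top tray (within 4 mm) (z of lifter in the frame of top_tray between 0.007 and 0.014 m and horizontal distance between lifter and top_tray below 0.006 m and z of top_tray in the frame of trough below 0.05 m), for 0.1 s.
2. the rod is turned by more than 45 degrees under the trays (angle between the x axis of lifter and the x axis of top_tray, either way round above 0.8 rad and z of lifter in the frame of top_tray below 0.02 m and z of top_tray in the frame of trough below 0.05 m), for 0.1 s.
3. the whole stack is lifted clear on the rod, nothing left in the trough (height (world z) of top_tray above 0.085 m and horizontal distance between lifter and top_tray below 0.012 m and contact force between trough and anything else below 0.3 N), for 0.2 s.
At the end, for the whole second after the job is handed in: Three-tray stack level on the stand's rails, centred within 12 mm, square within 0.2 rad; trough empty; rod in the stack within 0.15 rad of upright, collar within 4 mm of the top tray, turned over 45 degrees; all at rest, released (horizontal distance between top_tray and stand below 0.012 m and angle between the x axis of top_tray and the x axis of stand, either way round below 0.2 rad and z of top_tray in the frame of stand between 0.042 and 0.049 m and angle between top_tray's own z axis and vertical below 0.06 rad and angle between lifter's own z axis and vertical below 0.15 rad and z of lifter in the frame of top_tray between 0.007 and 0.014 m and horizontal distance between lifter and top_tray below 0.008 m and angle between the x axis of lifter and the x axis of top_tray, either way round above 0.8 rad and linear speed of each of top_tray, lifter below 0.02 m/s and contact force between trough and anything else below 0.3 N); the robot touches nothing.
It fails at once if the rod is forced: the trough's sprung rails pressed down by more than 7 mm (value of joint trough_cradle above 0.007 m).
It fails at once if the stack is slammed: the stand's sprung rails pressed down by more than 7 mm (value of joint stand_cradle above 0.007 m).
It fails at once if the slides are tipped: top tray tilted by more than 0.35 rad (angle between top_tray's own z axis and vertical above 0.35 rad).
It fails at once if the jar, dropper bottle or dish is disturbed (moved by more than 20 mm) (distance of any of reagent_jar, dropper, dish from where it was at the start of the episode above 0.02 m).
It also fails if it takes over 72 s, if anything falls off the work surface, if the arm or the gripper's body presses on something with over 40 N, if the wrist force passes 120 N, or if a joint passes its speed limit or range.

## Working session

There is one attempt and no reset: what is moved stays moved. The work goes in short steps, Python scripts to look and compute and a tool call to move; the robot and the scene stay as the last step left them, time stands still between calls to the robot, and variables do not carry over. Pictures are saved under pics/ and viewed, at most 10 in all, crops included, and the job is handed in when it is done.

Besides the shell and the picture viewer there is one more tool, called after ">>>" as name([rows], argument=value, ...), one row to a line, values as JSON. carry_out: Moves the arm, as the interface text tells. Its arguments: {"type":"object","properties":{"increments":{"type":"array"},"gripper":{"type":"number"},"squeeze":{"type":"number"}},"required":["increments"]}

```bash
mkdir -p pics; cat > h.py <<'E'
import numpy as np, cv2
from station import robot
from scipy.spatial.transform import Rotation as Ro
def snap(name, f=None):
    p=robot.camera_params(name); im=robot.camera(name)
    if f: cv2.imwrite('pics/'+f, im[:,:,::-1])
    return im,p
def ray(p,u,v,z):
    K,R,t=map(np.array,(p["camera_matrix"],p["R"],p["t"]))
    d=R.T@np.linalg.solve(K,[u,v,1.]); c=-R.T@t
    return c+d*(z-c[2])/d[2]
def proj(p,X):
    K,R,t=map(np.array,(p["camera_matrix"],p["R"],p["t"]))
    x=K@(R@np.array(X)+t); return x[:2]/x[2]
E
python3 - <<'E'
from h import *
a,pa=snap('scene'); b,pb=snap('top')
np.savez('v0.npz',a=a,b=b)
cv2.imwrite('pics/s0.png',a[:,:,::-1]);cv2.imwrite('pics/t0.png',b[:,:,::-1])
s=robot.sense(); print(s)
for p in(pa,pb): print(p)
print(Ro.from_rotvec(s['eef_rot']).as_matrix().round(3))
E
```

```text
{'time_s': 0.1, 'q': array([ 1.04171968e+00,  3.81165008e-01,  1.29815588e+00, -5.32344680e-06,
        1.46358500e+00, -2.15300065e-01]), 'joint_velocities': array([-0.00045542, -0.00160455, -0.00202937,  0.00038526,  0.00295185,
       -0.00137263]), 'joint_torque': array([ 3.30385832e-03, -4.49222267e+01, -2.31656206e+01, -1.98790503e-04,
        3.65313419e-03, -3.48227900e-05]), 'ee_pos': array([0.16963238, 0.52292197, 0.23076378]), 'eef_rot': array([-4.90784807e-01, -3.10254114e+00,  1.92432169e-03]), 'contact_force': array([ 0.56297641, -0.94728449, -0.14178181]), 'ft_torque': array([-0.03358793, -0.02962864, -0.00788325]), 'grip_force': 0.0, 'finger_gap': 1.004004975371717}
{'camera_matrix': array([[529.14535045,   0.        , 281.95147285],
       [  0.        , 529.14535045, 202.67532088],
       [  0.        ,   0.        ,   1.        ]]), 'R': array([[ 0.04314719,  0.99893208, -0.0165236 ],
       [ 0.69407038, -0.04186722, -0.71868869],
       [-0.71861299,  0.01954086, -0.69513562]]), 't': array([-0.01507573, -0.33454922,  1.61990849])}
{'camera_matrix': array([[442.88486021,   0.        , 283.01413977],
       [  0.        , 442.88486021, 202.5878131 ],
       [  0.        ,   0.        ,   1.        ]]), 'R': array([[ 0.01921537, -0.99962578, -0.01946981],
       [-0.99549376, -0.01732006, -0.09323186],
       [ 0.09285975,  0.02117356, -0.99545404]]), 't': array([-0.00104878,  0.59902378,  0.82896972])}
[[-0.951  0.309 -0.001]
 [ 0.309  0.951 -0.001]
 [ 0.    -0.001 -1.   ]]
```

View pics/s0.png

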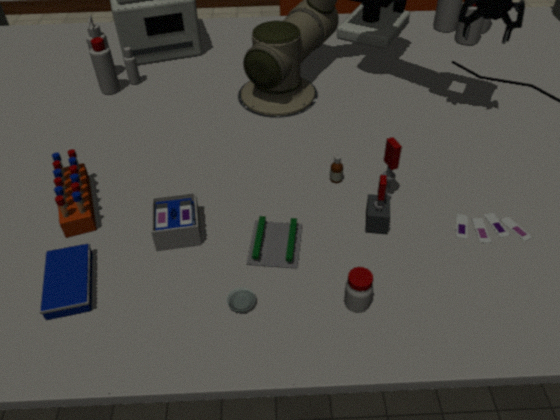

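View pics/t0.png

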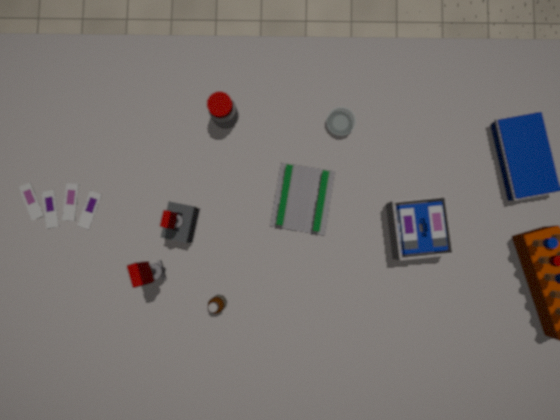

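The scene view shows two red-handled rods. One stands in the grey holder (scene 378,200; top 172,220) and a bigger one stands beside it (scene 392,155; top 142,273). Red can also be confused with the jar cap (top 220,104). The trough is at top (421,228) and the stand at top (303,198). I'll measure these and take a close crop.

```bash
python3 - <<'E'
from h import *
d=np.load('v0.npz');a,b=d['a'],d['b']
pa,pb=robot.camera_params('scene'),robot.camera_params('top')
def blobs(im,m,mn=25):
    n,l,s,c=cv2.connectedComponentsWithStats(m.astype(np.uint8))
    return [(c[i].round(1),s[i].tolist(),l==i) for i in range(1,n) if s[i,4]>=mn]
def hsv(im): return cv2.cvtColor(im,cv2.COLOR_RGB2HSV).astype(int)
R={}
for n,im in(('a',a),('b',b)):
    h=hsv(im); red=((h[...,0]<8)|(h[...,0]>172))&(h[...,1]>170)&(h[...,2]>70)
    R[n]=blobs(im,red)
    print('red',n,[(x[0],x[1]) for x in R[n]])
def tri(ua,ub):
    A=[]
    for p,u in((pa,ua),(pb,ub)):
        P=p['camera_matrix']@np.c_[p['R'],p['t']]; A+= [u[0]*P[2]-P[0],u[1]*P[2]-P[1]]
    X=np.linalg.svd(np.array(A))[2][-1]; return (X/X[3])[:3]
h=hsv(b); g=(h[...,0]>45)&(h[...,0]<75)&(h[...,1]>150)
print('green top, z=.026:')
for c,s,m in blobs(b,g):
    r=cv2.minAreaRect(np.argwhere(m)[:,::-1].astype(np.float32)); bp=cv2.boxPoints(r)
    q=np.array([ray(pb,*u,.026)[:2] for u in bp]); print(q.mean(0).round(4), q.round(3).tolist())
bl=(h[...,0]>100)&(h[...,0]<130)&(h[...,1]>150)
for c,s,m in blobs(b,bl): print('blue',c,s, ray(pb,*c,.056).round(4))
np.set_printoptions(suppress=True)
for nm,u,z in(('jar',(220,104),.085),('drop',(214,305),.05),('dish',(340,122),.016),('trough',(421,228),.06),('holder',(180,223),.055)): print(nm,ray(pb,*u,z).round(3))
for x in R['a']:
  for y in R['b']:
    X=tri(x[0],y[0]); e=np.linalg.norm(proj(pa,X)-x[0]); 
    if e<4: print('tri',x[0],y[0],X.round(4),e.round(2))
C=np.hstack([cv2.resize(a[120:245,340:430],None,fx=4,fy=4,interpolation=2),cv2.resize(b[190:315,110:220],None,fx=4,fy=4,interpolation=2)])
cv2.imwrite('pics/c0.png',C[:,:,::-1]); print(C.shape)
E
```

```text
red a [(array([96.1, 39.8]), [91, 37, 11, 6, 40]), (array([393.7, 142.5]), [388, 138, 13, 10, 62]), (array([383. , 179.5]), [381, 176, 5, 8, 40]), (array([ 58.5, 197.8]), [56, 196, 7, 5, 26]), (array([360.2, 276.5]), [349, 268, 23, 19, 344])]
red b [(array([219.3, 104.3]), [208, 92, 24, 25, 460]), (array([165.6, 218.7]), [161, 211, 10, 17, 117]), (array([556.6, 260.2]), [554, 255, 6, 11, 60]), (array([135. , 274.8]), [128, 264, 15, 23, 222])]
green top, z=.026:
[0.6148 0.0086] [[0.559, 0.022], [0.673, 0.005], [0.671, -0.005], [0.557, 0.012]]
[ 0.6039 -0.062 ] [[0.548, -0.048], [0.661, -0.066], [0.66, -0.076], [0.546, -0.058]]
blue [528.4 155.1] [499, 113, 61, 85, 3477] [ 0.6935 -0.4478  0.056 ]
blue [501.3 162.5] [492, 124, 20, 76, 224] [ 0.6787 -0.3973  0.056 ]
blue [423.  228.9] [397, 201, 51, 53, 814] [ 0.552  -0.2505  0.056 ]
blue [550.6 242.7] [545, 238, 12, 10, 92] [ 0.531  -0.4829  0.056 ]
jar [0.775 0.129 0.085]
drop [0.404 0.134 0.05 ]
dish [ 0.763 -0.1    0.016]
trough [ 0.553 -0.246  0.06 ]
holder [0.555 0.202 0.055]
tri [393.7 142.5] [135.  274.8] [0.4646 0.2471 0.1557] 0.24
tri [383.  179.5] [165.6 218.7] [0.5584 0.2087 0.1303] 0.4
tri [360.2 276.5] [219.3 104.3] [0.7758 0.1318 0.0799] 0.31
(500, 800, 3)
```

View pics/c0.png

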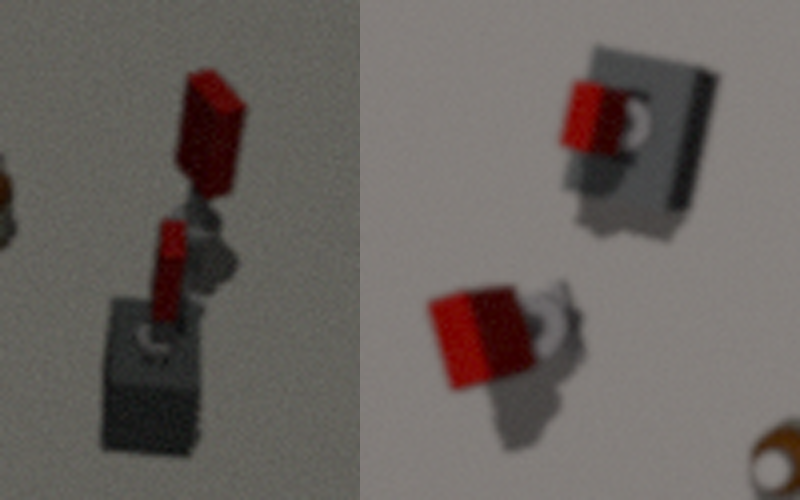

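The crop confirms the choice. The rod in the holder (crop right 590,118) is the smaller one, about 27 mm wide, with its top at about 0.13 m. The freestanding rod (480,340) is larger, so I'll leave it alone.

```bash
cat >> h.py <<'E'
def tool():
    s=robot.sense(); return s, Ro.from_rotvec(s['eef_rot']).as_matrix(), np.array(s['ee_pos'])
def go(x,y,z,yaw=None):
    "shift in tool axes to reach world x,y,z; roll to bring tool y to heading yaw+90deg"
    s,R,p=tool(); d=R.T@(np.array([x,y,z])-p); cur=np.arctan2(-R[0,1],R[1,1])
    r=None
    if yaw is not None:
        r=-np.degrees((yaw-cur+np.pi/2)%np.pi-np.pi/2)
    return d.round(4), r, round(float(cur),4)
E
python3 - <<'E'
from h import *
s,R,p=tool(); w=robot.camera_params('wrist'); c=-w['R'].T@w['t']
print('cam in tool',R.T@(c-p)); print('axes in tool (rows=cam x,y,z)',(w['R']@R).round(3)); print(w['camera_matrix'])
print(go(.49,.207,.26,-.2))
E
```

```text
cam in tool [ 0.0640627  -0.00093063 -0.14324059]
axes in tool (rows=cam x,y,z) [[ 0.     1.    -0.   ]
 [-0.966  0.    -0.258]
 [-0.258  0.001  0.966]]
[[319.83443411   0.         278.04020991]
 [  0.         319.83443411 204.49958716]
 [  0.           0.           1.        ]]
(array([-0.4022, -0.2017, -0.0291]), np.float64(-6.518874808728165), -0.3138)
```

>>> carry_out([
  [[-0.1,-0.05,-0.03,-1.5],[-0.2,-0.1,-0.03,-3],[-0.3,-0.15,-0.03,-5],[-0.45,-0.22,-0.02,-6.5],[-0.45,-0.22,0.0,-6.5],[-0.45,-0.22,0.0,-6.5],[-0.45,-0.22,0.0,-6.5],[-0.45,-0.22,0.0,-6.5]],
])

```text
time_s: 0.77
ee_pos: [0.4086, 0.2907, 0.2401]
eef_rot: [-0.314, -3.125, 0.0]
contact_force: [0.2, 1.2, -0.2]
finger_gap: 0.998
grip_force: 0.0
```

>>> carry_out([
  [[-0.0,0.0,0.0,0],[0,0,0,0],[0,0,0,0],[0,0,0,0]],
])

```text
time_s: 1.1
ee_pos: [0.4068, 0.2932, 0.2403]
eef_rot: [-0.312, -3.126, -0.0]
contact_force: [0.7, -0.4, 0.0]
finger_gap: 1.005
grip_force: 0.0
```

```bash
python3 - <<'E'
from h import *
s,R,p=tool(); print(s['time_s'],p,go(.557,.207,.2,-.2))
im,w=snap('wrist','w1.png'); np.savez('w1.npz',im=im,**w)
E
```

```text
1.1 [0.40675074 0.29323814 0.24032558] (array([-0.1643, -0.0549,  0.0403]), np.float64(0.06888730803049646), -0.1988)
```

View pics/w1.png

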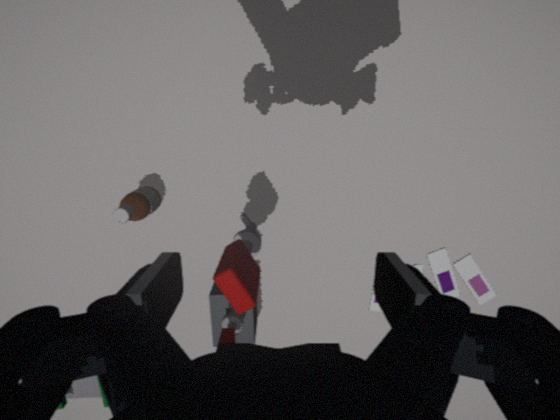

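The wrist view shows the big rod at (240,275), the holder rod's handle mostly hidden at (228,337), and the dropper at (130,210). Moving directly above the holder puts it near the image centre.

>>> carry_out([
  [[-0.04,-0.014,0,0],[-0.08,-0.028,0,0],[-0.12,-0.042,0,0],[-0.16,-0.055,0,0],[-0.16,-0.055,0,0],[-0.16,-0.055,0,0],[-0.16,-0.055,0,0]],
])

```text
time_s: 1.73
ee_pos: [0.5526, 0.2078, 0.2402]
eef_rot: [-0.312, -3.125, -0.0]
contact_force: [0.3, 0.4, -0.8]
finger_gap: 0.999
grip_force: 0.0
```

```bash
python3 - <<'E'
from h import *
s,R,p=tool(); print(s['time_s'],p)
im,w=snap('wrist','w2.png'); np.savez('w2.npz',im=im,**w)
h=cv2.cvtColor(im,cv2.COLOR_RGB2HSV).astype(int)
red=((h[...,0]<8)|(h[...,0]>172))&(h[...,1]>150)
for lo,hi in((100,1000),(150,1000),(40,100)):
    m=(red&(h[...,2]>=lo)&(h[...,2]<hi)).astype(np.uint8)
    n,l,st,c=cv2.connectedComponentsWithStats(m)
    for i in range(1,n):
        if st[i,4]>80:
            bx=cv2.boxPoints(cv2.minAreaRect(np.argwhere(l==i)[:,::-1].astype(np.float32)))
            q=np.array([ray(w,*u,.135)[:2] for u in bx]); print(lo,st[i],bx.round(0).tolist(),q.round(4).tolist(),q.mean(0))
# holder corners: dark, unsaturated
E
```

```text
1.7333 [0.55261122 0.20781121 0.24017034]
100 [272 192  16  34 511] [[272.0, 192.0], [287.0, 192.0], [287.0, 225.0], [272.0, 225.0]] [[0.5435, 0.2038], [0.5458, 0.2155], [0.573, 0.2102], [0.5706, 0.1982]] [0.55822086 0.20694028]
40 [ 284   40   50   68 1853] [[276.0, 54.0], [307.0, 38.0], [335.0, 94.0], [304.0, 109.0]] [[0.4451, 0.2273], [0.4396, 0.2506], [0.48, 0.2641], [0.4862, 0.24]] [0.46270645 0.24550625]
```

View pics/w2.png

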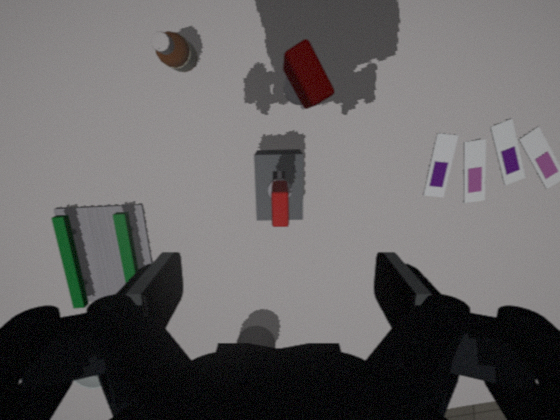

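The wrist view now shows the holder rod centred, its bright top face at (280,209) and aligned with the image, so its yaw is about -0.2. The big rod is clear at (308,75). Descending to grasp.

>>> carry_out([
  [[-0.006,0,0.03,0],[-0.006,0,0.06,0],[-0.006,0,0.09,0],[-0.006,0,0.115,0],[-0.006,0,0.135,0],[-0.006,0,0.148,0],[-0.006,0,0.148,0],[-0.006,0,0.148,0]],
])

```text
time_s: 2.45
ee_pos: [0.5585, 0.2066, 0.0929]
eef_rot: [-0.311, -3.126, -0.0]
contact_force: [0.4, -0.4, 0.5]
finger_gap: 0.999
grip_force: 0.0
```

>>> carry_out([
  [[0,0,0,0],[0,0,0,0],[0,0,0,0],[0,0,0,0],[0,0,0,0],[0,0,0,0],[0,0,0,0],[0,0,0,0]],
], gripper=255, squeeze=60)

```text
time_s: 3.12
ee_pos: [0.5594, 0.2055, 0.0924]
eef_rot: [-0.314, -3.126, -0.0]
contact_force: [0.3, 0.8, 0.5]
finger_gap: 0.157
grip_force: 61.1
```

```bash
python3 - <<'E'
from h import *
s,R,p=tool(); print(s)
E
```

```text
{'time_s': 3.1167, 'q': array([ 1.53549965e-01,  5.87761921e-01,  1.36804907e+00,  1.45943565e-05,
        1.18579068e+00, -1.21683107e+00]), 'joint_velocities': array([ 1.50269255e-04, -6.31395729e-04, -6.21591124e-04,  2.28011039e-03,
       -1.16192607e-03, -5.76269661e-05]), 'joint_torque': array([-1.16294639e-01, -5.18212652e+01, -1.95356119e+01, -4.86725557e-02,
       -1.75770762e-02, -1.62573386e-03]), 'ee_pos': array([0.55940858, 0.20548113, 0.09235532]), 'eef_rot': array([-3.14292362e-01, -3.12581966e+00, -1.70103560e-05]), 'contact_force': array([0.31569797, 0.77061436, 0.54006984]), 'ft_torque': array([ 0.02871973, -0.0292192 ,  0.00613484]), 'grip_force': 61.0998272895813, 'finger_gap': 0.15679456835789246}
```

>>> carry_out([
  [[0,0,-0.02,0],[0,0,-0.05,0],[0,0,-0.08,0],[0,0,-0.115,0],[-0.01,-0.02,-0.14,0],[-0.02,-0.05,-0.143,0],[-0.03,-0.085,-0.143,0],[-0.04,-0.12,-0.143,0]],
])

```text
time_s: 3.78
ee_pos: [0.5746, 0.0789, 0.2357]
eef_rot: [0.312, 3.125, -0.0]
contact_force: [0.5, 0.1, -1.3]
finger_gap: 0.159
grip_force: 61.1
```

>>> carry_out([
  [[-0.013,-0.039,0,0],[-0.026,-0.078,0,0],[-0.039,-0.117,0,0],[-0.052,-0.156,0,0],[-0.065,-0.195,0,0],[-0.078,-0.234,0,0],[-0.09,-0.27,0,0],[-0.099,-0.295,0,0]],
])

```text
time_s: 4.45
ee_pos: [0.6126, -0.2324, 0.2347]
eef_rot: [-0.318, -3.125, 0.0]
contact_force: [0.7, -0.4, -1.3]
finger_gap: 0.154
grip_force: 61.1
```

>>> carry_out([
  [[0,-0.008,0,0],[0,-0.015,0,0],[0,-0.015,0,0],[0,-0.015,0,0]],
])

```text
time_s: 4.78
ee_pos: [0.6099, -0.2425, 0.2355]
eef_rot: [-0.313, -3.126, -0.001]
contact_force: [-0.1, 0.0, -0.8]
finger_gap: 0.157
grip_force: 61.1
```

```bash
python3 - <<'E'
from h import *
s,R,p=tool(); print(s['time_s'],p,s['q'].round(3),s['finger_gap'],s['grip_force'])
im,w=snap('wrist','w3.png'); np.savez('w3.npz',im=im,p=p,**w)
E
```

```text
4.7833 [ 0.60993955 -0.24247639  0.23546978] [-0.558  0.573  0.957  0.     1.612 -1.93 ] 0.1570299616937639 61.0634708404541
```

View pics/w3.png

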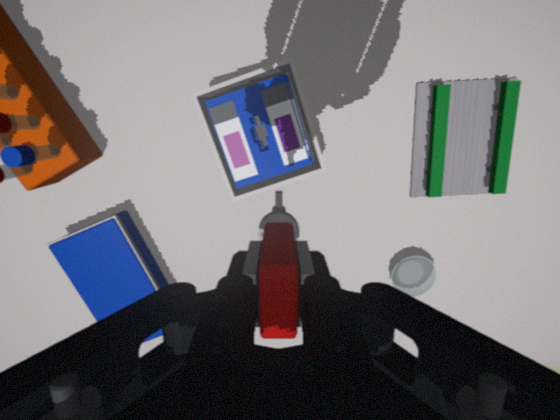

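The wrist view shows the trough at (260,130), turned about 17° in the image, with the slot at (260,132). The held rod is upright in the grip with the handle centred at u=279. The stand is at (465,140). Next I'll measure the slot, the trough edges, the stand and the rod's collar in this one image.

```bash
python3 - <<'E'
from h import *
d=np.load('w3.npz'); im=d['im']; w={k:d[k] for k in('camera_matrix','R','t')}; p=d['p']
np.set_printoptions(suppress=True,precision=4)
h=cv2.cvtColor(im,cv2.COLOR_RGB2HSV).astype(int); H,S,V=h[...,0],h[...,1],h[...,2]
blue=((H>100)&(H<130)&(S>150)&(V>60)).astype(np.uint8)
n,l,st,c=cv2.connectedComponentsWithStats(blue)
i=l[120,240] if l[120,240] else np.argmax([st[k,4]*(190<c[k][0]<330 and c[k][1]<200) for k in range(n)])
print('blue comps',[(c[k].round(0),st[k,4]) for k in range(1,n) if st[k,4]>60])
def rect(m,z,nm):
    r=cv2.minAreaRect(np.argwhere(m)[:,::-1].astype(np.float32)); q=np.array([ray(w,*u,z)[:2] for u in cv2.boxPoints(r)])
    e1,e2=q[1]-q[0],q[2]-q[1]
    f=e1 if np.linalg.norm(e1)>np.linalg.norm(e2) else e2
    f=f*np.sign(f[0]); print(nm,'centre',q.mean(0),'sizes',np.linalg.norm(e1),np.linalg.norm(e2),'yaw long',np.arctan2(f[1],f[0]))
    return r
# tray: blue + slides hull, warped
box=np.zeros_like(blue);box[80:185,205:315]=1
tb=(blue&box)>0; rect(tb,.056,'tray blue')
sl=((V<95)&(S<150)).astype(np.uint8); sl[:100]=0;sl[165:]=0;sl[:,:248]=0;sl[:,276:]=0
n2,l2,s2,c2=cv2.connectedComponentsWithStats(sl)
for k in range(1,n2):
    if s2[k,4]>40: print(c2[k],s2[k]); rect(l2==k,.056,'slot?')
g=((H>45)&(H<75)&(S>150)).astype(np.uint8); n3,l3,s3,c3=cv2.connectedComponentsWithStats(g)
for k in range(1,n3):
    if s3[k,4]>200: rect(l3==k,.026,'rail')
for hh in(.143+.055+.019+.037,): pass
C=cv2.resize(im[60:255,190:330],None,fx=3,fy=3,interpolation=cv2.INTER_CUBIC); cv2.imwrite('pics/c3.png',C[:,:,::-1])
print('expected collar px', proj(w,[p[0],p[1],p[2]-.037]),'tip',proj(w,[p[0],p[1],p[2]-.079]))
print('slot col profile V row132',V[132,245:280],'S',S[132,245:280])
E
```

```text
blue comps [(array([259., 130.]), np.int32(2772)), (array([ 13., 157.]), np.int32(369)), (array([103., 269.]), np.int32(5870)), (array([154., 334.]), np.int32(97))]
tray blue centre [ 0.5563 -0.2504] sizes 0.08071898821638063 0.08920218965648914 yaw long 0.14924629110967172
[268.7838 102.473 ] [263 100  13   7  74]
slot? centre [ 0.5305 -0.2361] sizes 0.011524856444053027 0.005511343203847288 yaw long 1.3716046864126739
rail centre [0.6155 0.0037] sizes 0.11806307905875472 0.01830801023783637 yaw long -0.16621389114537938
rail centre [ 0.6049 -0.0662] sizes 0.11819488010244315 0.01595718540518742 yaw long -0.15685434536814977
expected collar px [279.594  230.4607] tip [279.269  210.9153]
slot col profile V row132 [175 174 176 176 169 146 110  92 111 132 136 112 106 106 108 106 110 104
 108 106 108 134 163 171 173 174 175 175 189 211 216 218 201 167 147] S [166 179 181 180 180 169 146 139 145 174 150  75  10   2   9   7   7   7
   7   2  17  82 149 183 189 191 188 152  80  28  11   8  22  63 128]
```

View pics/c3.png

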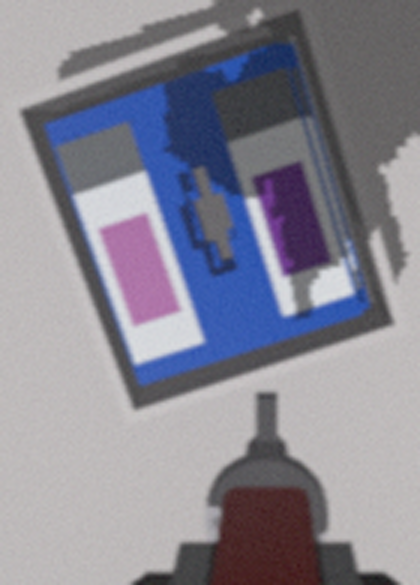

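```bash
python3 - <<'E'
from h import *
d=np.load('w3.npz'); im=d['im']; w={k:d[k] for k in('camera_matrix','R','t')}; p=d['p']
np.set_printoptions(suppress=True,precision=4)
R=Ro.from_rotvec(robot.sense()['eef_rot']).as_matrix()
L=lambda x,y,z: proj(w,p+R@np.array([x,y,.037-z]))
print('bar end bottom/top',L(.015,0,-.041),L(.015,0,-.034),'collar near edge bot/top',L(.012,0,0),L(.012,0,.006), 'collar sides',L(0,.012,0),L(0,-.012,0))
V=im.max(2); print('col 279 v185-225', V[185:226,278:281].mean(1).round(0))
# slot: not bright blue
b=im[...,2].astype(int); lit=b
sub=im[108:158,246:276]; m=~((sub[...,2].astype(int)-sub[...,0]>75)&(sub[...,2]>125))
# remove shadow region via: shadowed blue still strongly blue
for r in m: print(''.join('#' if x else '.' for x in r))
E
```

```text
bar end bottom/top [279.3222 190.945 ] [279.368  193.1578] collar near edge bot/top [279.6322 211.1204] [279.6895 214.0556] collar sides [299.7407 230.452 ] [259.481  230.4702]
col 279 v185-225 [196. 191. 188. 189. 184. 154.  98.  78.  91.  92.  92.  93.  92.  92.
  93.  93.  93.  93.  93.  91.  93.  88.  78.  71.  73.  75.  71.  75.
  85.  91.  94.  94.  92.  94.  92.  93.  90.  81.  79.  74.  74.]
.#############################
##############################
##############################
..############################
....##########################
....##########################
.......#######################
.......#######################
.......#######################
........######################
....##########################
....###.######################
....###..#####################
.....###.#####...#############
.....###.######....###########
.....###..#####.....##########
..........########...#########
..........#########......#####
.........##########......#####
.......############.......####
......##############......####
....###..###########......####
....####.######
[... 152 characters left out ...]
##########......##
......###..##########.......##
.......##..#########.........#
#......##...#########........#
#......##...#########........#
#.......#############.........
##......######..#####.........
##......######..#####.........
##..........##..#####.........
###.........###..#####........
###..........##..#####........
###..........##..#####........
####.........##...####........
####..........#...#####.......
####..........########........
#####.........######..........
#####..........##.............
#####.........................
######........................
######........................
######........................
#######.......................
#######.......................
```

The crop shows the slot centre near px (259.4,134.5). Dark blue strips on its left and bottom inner edges are lower-tray surface showing, so the lower slots sit off toward image right and up. The collar and bar edges match their predicted pixels, so the rod is centred on the TCP. I'll go closer, squared to the trough, for one sharper look.

>>> carry_out([
  [[-0.003,0,0.02,-6],[-0.006,0,0.045,-12],[-0.009,0,0.07,-18],[-0.009,0,0.084,-20],[-0.009,0,0.084,-20],[-0.009,0,0.084,-20],[-0.009,0,0.084,-20],[-0.009,0,0.084,-20]],
])

```text
time_s: 5.5
ee_pos: [0.6194, -0.2452, 0.1532]
eef_rot: [-0.233, 3.131, -0.003]
contact_force: [0.2, 0.7, -1.9]
finger_gap: 0.158
grip_force: 61.0
```

```bash
python3 - <<'E'
from h import *
np.set_printoptions(suppress=True,precision=4)
d=np.load('w3.npz'); w={k:d[k] for k in('camera_matrix','R','t')}
print('slot w3',ray(w,259.4,134.5,.056), 'axis', [ray(w,*u,.056)[:2] for u in((254.5,117.5),(264.3,151.5))])
s,R,p=tool(); print(s['time_s'],p,go(*p)[2])
im=np.mean([robot.camera('wrist').astype(float) for _ in range(4)],0).astype(np.uint8); w=robot.camera_params('wrist')
np.savez('w4.npz',im=im,p=p,Rt=R,**w)
u,v=proj(w,[.5563,-.2504,.056]); print('tray centre px',u,v, 'blue/trough view')
u0,v0=int(u)-33,int(v)-30
C=cv2.resize(im[v0:v0+60,u0:u0+66],None,fx=10,fy=10,interpolation=cv2.INTER_CUBIC); cv2.imwrite('pics/c4.png',C[:,:,::-1]); print('origin',u0,v0)
h=cv2.cvtColor(im,cv2.COLOR_RGB2HSV).astype(int)
m=(h[...,0]>100)&(h[...,0]<130)&(h[...,1]>140)&(h[...,2]>50); m[:max(0,int(v)-75)]=0; m[int(v)+75:]=0; m[:,:int(u)-70]=0; m[:,int(u)+70:]=0
r=cv2.minAreaRect(np.argwhere(m)[:,::-1].astype(np.float32)); q=np.array([ray(w,*k,.056)[:2] for k in cv2.boxPoints(r)]); print(cv2.boxPoints(r),q,q.mean(0),np.linalg.norm(q[1]-q[0]),np.linalg.norm(q[2]-q[1]))
E
```

```text
slot w3 [ 0.5577 -0.2515  0.056 ] axis [array([ 0.5409, -0.2527]), array([ 0.5749, -0.2502])]
5.5 [ 0.6194 -0.2452  0.1532] 0.1484
tray centre px 285.81518461178854 121.48013402691117 blue/trough view
origin 252 91
[[225.0667 179.8328]
 [229.0128  51.585 ]
 [346.2403  55.192 ]
 [342.2942 183.4398]] [[ 0.6055 -0.2894]
 [ 0.5162 -0.2961]
 [ 0.5065 -0.2161]
 [ 0.595  -0.2008]] [ 0.5558 -0.2506] 0.08954430479510118 0.08062699464926634
```

View pics/c4.png

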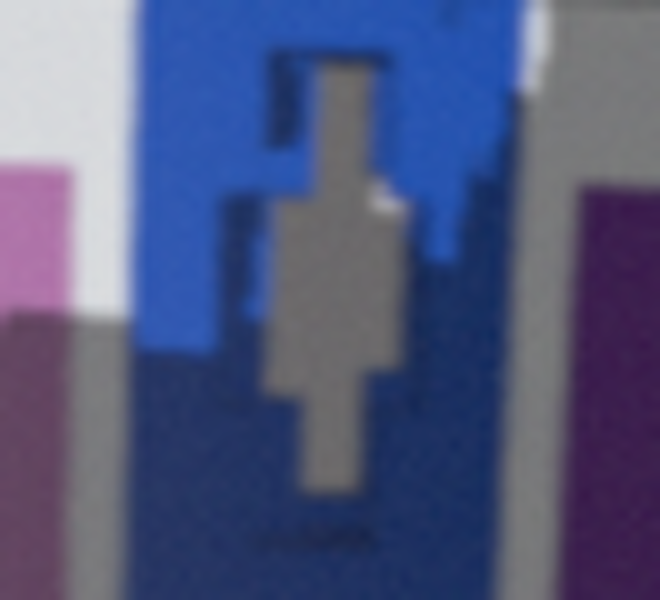

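The close crop shows the top slot centred at crop (320,297). The lit tray-2 surface shows on its left side, so tray 2's slot sits about 3 mm to image right. The lower-right steps at (380,370) and (330,492) come from tray 3, which sits slightly left and 2–3 mm up. Converting these to tool-frame offsets.

```bash
python3 - <<'E'
from h import *
np.set_printoptions(suppress=True,precision=1)
d=np.load('w4.npz'); w={k:d[k] for k in('camera_matrix','R','t')}; p=d['p'];R=d['Rt']
def T(x,y,z):
    X=ray(w,252+(x+.5)/10-.5,91+(y+.5)/10-.5,z); return (R.T@(X-p))[:2]*1000
c=-w['R'].T@w['t']; print('cam nadir tool',(R.T@(c-p))[:2]*1000)
print('TOP centre',T(320.5,297,.056),'ends',T(329,50,.056),T(312,545,.056),'narrow L,R',T(270,100,.056),T(388,100,.056),'sq L/R',T(222,260,.056),T(415,260,.056),'sq top/bot',T(245,192,.056))
for z in(.046,.036):print('T2 z',z,'narrow L up/low',T(315,100,z),T(300,440,z),'sqL',T(270,260,z),'sq botL',T(280,395,z))
for z in(.036,.026):print('T3 z',z,'narrowR up/low',T(375,100,z),T(362,440,z),'sqR',T(408,260,z),'sq botR',T(380,370,z),'end',T(330,492,z),'sqtop R',T(390,200,z), 'topend',T(345,62,z))
E
```

```text
cam nadir tool [64.9 -1.7]
TOP centre [64.3  2.8] ends [81.2  3.3] [46.6  2.2] narrow L,R [77.8 -0.9] [77.9  7.5] sq L/R [66.9 -4.3] [66.9  9.6] sq top/bot [71.6 -2.7]
T2 z 0.046 narrow L up/low [78.4  2.5] [53.7  1.4] sqL [66.9 -0.9] sq botL [57.1 -0.1]
T2 z 0.036 narrow L up/low [78.9  2.6] [53.3  1.6] sqL [67.  -0.8] sq botL [56.7 -0. ]
T3 z 0.036 narrowR up/low [78.9  7.3] [53.3  6.5] sqR [67. 10.] sq botR [58.7  7.9] end [49.2  4. ] sqtop R [71.5  8.5] topend [81.7  4.9]
T3 z 0.026 narrowR up/low [79.5  7.6] [52.8  6.8] sqR [67.1 10.4] sq botR [58.4  8.2] end [48.6  4.2] sqtop R [71.8  8.9] topend [82.4  5.2]
```

```bash
python3 - <<'E'
from h import *
np.set_printoptions(suppress=True,precision=2)
A=[];P=[];C=[]
for _ in range(12):
    s,R,p=tool(); w=robot.camera_params('wrist'); c=-w['R'].T@w['t']; A.append(R.T@(c-p)*1000);P.append(p*1000);C.append(c*1000); robot.camera('wrist')
print(np.mean(A,0),np.std(A,0),np.mean(P,0),np.std(P,0),np.std(C,0),s['contact_force'])
E
```

```text
[  64.61   -1.4  -143.22] [0.01 0.01 0.01] [ 618.87 -245.38  151.49] [0.05 0.03 0.25] [0.01 0.02 0.23] [ 0.52 -0.24 -1.33]
```

>>> carry_out([
  [[0.02,0.001,0,1],[0.045,0.002,0,2],[0.064,0.0034,0,2],[0.064,0.0034,0,2],[0.064,0.0034,0,2],[0.064,0.0034,0.006,2],[0.064,0.0034,0.012,2],[0.064,0.0034,0.012,2]],
])

```text
time_s: 6.97
ee_pos: [0.5551, -0.251, 0.1374]
eef_rot: [0.179, -3.134, -0.003]
contact_force: [0.7, -0.3, -2.2]
finger_gap: 0.157
grip_force: 61.0
```

>>> carry_out([
  [[0,0,0.001,0],[0,0,0.002,0],[0,0,0.003,0],[0,0,0.004,0],[0,0,0.005,0],[0,0,0.006,0],[0,0,0.006,0]],
])

```text
time_s: 7.55
ee_pos: [0.555, -0.2514, 0.1332]
eef_rot: [0.179, -3.136, -0.0]
contact_force: [0.3, -0.4, -0.9]
finger_gap: 0.158
grip_force: 61.0
```

>>> carry_out([
  [[0,0,0.001,0],[0,0,0.002,0],[0,0,0.003,0],[0,0,0.004,0],[0,0,0.005,0],[0,0,0.005,0]],
])

```text
time_s: 8.05
ee_pos: [0.555, -0.2514, 0.128]
eef_rot: [0.179, -3.136, -0.0]
contact_force: [-0.4, -0.1, -1.1]
finger_gap: 0.152
grip_force: 61.0
```

>>> carry_out([
  [[0,0.001,0.0005,0],[0,0.002,0.001,0],[0,0.003,0.0015,0],[0,0.0032,0.0025,0],[0,0.0032,0.0035,0],[0,0.0032,0.0045,0],[0,0.0032,0.0055,0],[0,0.0032,0.0055,0]],
])

```text
time_s: 8.72
ee_pos: [0.5546, -0.2483, 0.1226]
eef_rot: [0.178, -3.136, -0.0]
contact_force: [0.9, -1.4, -1.5]
finger_gap: 0.152
grip_force: 61.1
```

>>> carry_out([
  [[0,0,0.001,0],[0,0,0.002,0],[0,0,0.003,0],[0,0,0.004,0],[0,0,0.0045,0],[0,0,0.0045,0]],
])

```text
time_s: 9.22
ee_pos: [0.5546, -0.2483, 0.1182]
eef_rot: [0.179, -3.136, -0.0]
contact_force: [0.0, -0.3, -0.3]
finger_gap: 0.155
grip_force: 61.1
```

>>> carry_out([
  [[0.0005,-0.001,0,0],[0.001,-0.002,0,0],[0.0015,-0.003,0.0005,0],[0.0015,-0.0032,0.0015,0],[0.0015,-0.0032,0.0025,0],[0.0015,-0.0032,0.0035,0],[0.0015,-0.0032,0.0045,0],[0.0015,-0.0032,0.0045,0]],
])

```text
time_s: 9.88
ee_pos: [0.5535, -0.2514, 0.1136]
eef_rot: [0.179, -3.136, -0.001]
contact_force: [0.4, 2.2, 1.2]
finger_gap: 0.154
grip_force: 61.1
```

>>> carry_out([
  [[0,0,0.0005,0],[0,0,0.001,0],[0,0,0.0015,0],[0,0,0.002,0],[0,0,0.002,0]],
])

```text
time_s: 10.3
ee_pos: [0.5536, -0.2516, 0.1117]
eef_rot: [0.179, -3.136, -0.0]
contact_force: [-0.1, 2.4, 1.1]
finger_gap: 0.157
grip_force: 61.2
```

>>> carry_out([
  [[0,0,0.001,0],[0,0,0.002,0],[0,0,0.003,0],[0,0,0.004,0],[0,0,0.005,0],[0,0,0.005,0]],
])

```text
time_s: 10.8
ee_pos: [0.5534, -0.2519, 0.1065]
eef_rot: [0.179, -3.136, 0.001]
contact_force: [-0.6, 0.2, -1.4]
finger_gap: 0.154
grip_force: 61.1
```

>>> carry_out([
  [[0,0,0.002,0],[0,0,0.004,0],[0,0,0.006,0],[0,0,0.008,0],[0,0,0.01,0],[0,0,0.011,0],[0,0,0.012,0],[0,0,0.012,0]],
])

```text
time_s: 11.47
ee_pos: [0.5535, -0.2516, 0.0946]
eef_rot: [0.179, -3.136, -0.0]
contact_force: [-1.3, -0.3, -1.3]
finger_gap: 0.153
grip_force: 61.1
```

>>> carry_out([
  [[0,0,0.0007,0],[0,0,0.0014,0],[0,0,0.002,0],[0,0,0.002,0]],
])

```text
time_s: 11.8
ee_pos: [0.5535, -0.2516, 0.0927]
eef_rot: [0.179, -3.136, -0.0]
contact_force: [-0.6, -0.2, -1.8]
finger_gap: 0.155
grip_force: 61.1
```

>>> carry_out([
  [[0,0,0.0004,0],[0,0,0.0008,0],[0,0,0.0012,0],[0,0,0.0012,0]],
])

```text
time_s: 12.13
ee_pos: [0.5536, -0.2516, 0.0918]
eef_rot: [-0.179, 3.136, -0.0]
contact_force: [0.2, 0.9, 0.3]
finger_gap: 0.16
grip_force: 61.3
```

>>> carry_out([
  [[0,0,-0.0008,0],[0,0,-0.0016,0],[0,0,-0.0016,6],[0,0,-0.0016,12],[0,0,-0.0016,18],[0,0,-0.0016,24],[0,0,-0.0016,31],[0,0,-0.0016,38]],
])

```text
time_s: 12.8
ee_pos: [0.5535, -0.2516, 0.0932]
eef_rot: [-0.861, -3.021, -0.0]
contact_force: [-0.4, 0.8, -1.6]
finger_gap: 0.155
grip_force: 61.0
```

>>> carry_out([
  [[0,0,0,7],[0,0,0,14],[0,0,0,21],[0,0,0,28],[0,0,0,35],[0,0,0,42],[0,0,0,48],[0,0,0,52]],
])

```text
time_s: 13.47
ee_pos: [0.5536, -0.2516, 0.0931]
eef_rot: [-2.098, -2.338, 0.0]
contact_force: [0.1, 0.4, -0.8]
finger_gap: 0.156
grip_force: 61.0
```

>>> carry_out([
  [[0,0,0,0],[0,0,0,0],[0,0,0,0]],
])

```text
time_s: 13.72
ee_pos: [0.5536, -0.2516, 0.0932]
eef_rot: [-2.089, -2.346, -0.0]
contact_force: [1.1, 0.3, -1.3]
finger_gap: 0.155
grip_force: 61.0
```

>>> carry_out([
  [[0,0.0005,0,0],[0,0.001,0,0],[0,0.001,-0.0008,0],[0,0.001,-0.0016,0],[0,0.001,-0.0024,0],[0,0.001,-0.0032,0],[0,0.001,-0.004,0],[0,0.001,-0.004,0]],
])

```text
time_s: 14.38
ee_pos: [0.5545, -0.2515, 0.0972]
eef_rot: [-2.091, -2.344, -0.0]
contact_force: [1.1, -1.1, -1.7]
finger_gap: 0.156
grip_force: 60.8
```

>>> carry_out([
  [[0,0,-0.001,0],[0,0,-0.002,0],[0,0,-0.003,0],[0,0,-0.004,0],[0,0,-0.005,0],[0,0,-0.006,0],[0,0,-0.006,0],[0,0,-0.006,0]],
])

```text
time_s: 15.05
ee_pos: [0.5546, -0.2515, 0.1033]
eef_rot: [2.091, 2.344, -0.0]
contact_force: [-0.5, -1.4, -4.1]
finger_gap: 0.156
grip_force: 60.7
```

```bash
python3 - <<'E'
from h import *
s,R,p=tool(); print(s['time_s'],p,s['q'].round(3),s['contact_force'],s['ft_torque'],s['joint_velocities'].round(3))
E
```

```text
15.05 [ 0.55455648 -0.25152464  0.10327483] [-0.62   0.595  1.316 -0.     1.231 -0.734] [-0.52197802 -1.36997858 -4.05741328] [0.05377963 0.01449682 0.03110486] [-0.002  0.     0.003  0.001 -0.002  0.001]
```

>>> carry_out([
  [[0,0,-0.002,0],[0,0,-0.005,0],[0,0,-0.009,0],[0,0,-0.014,0],[0,0,-0.02,0],[0,0,-0.026,0],[0,0,-0.032,0],[0,0,-0.037,0]],
])

```text
time_s: 15.72
ee_pos: [0.5547, -0.2516, 0.1412]
eef_rot: [2.091, 2.344, 0.0]
contact_force: [-0.9, -0.2, -4.4]
finger_gap: 0.158
grip_force: 60.7
```

>>> carry_out([
  [[0,0,-0.004,0],[0,0,-0.009,0],[0,0,-0.014,0],[0,0,-0.019,0],[0,0,-0.023,0],[0,0,-0.025,0],[0,0,-0.026,0],[0,0,-0.026,0]],
])

```text
time_s: 16.38
ee_pos: [0.5546, -0.2516, 0.1664]
eef_rot: [2.091, 2.344, -0.0]
contact_force: [0.1, 0.2, -4.0]
finger_gap: 0.156
grip_force: 60.7
```

```bash
python3 - <<'E'
from h import *
s,R,p=tool(); print(s['time_s'],p,s['contact_force'],go(.61,-.030,.2,-.16-np.pi/2+.003))
a,pa=snap('scene'); b,pb=snap('top'); np.savez('v5.npz',a=a,b=b)
C=np.hstack([cv2.resize(a[150:250,130:230],(400,400),interpolation=2),cv2.resize(b[180:280,370:470],(400,400),interpolation=2)]); cv2.imwrite('pics/c5.png',C[:,:,::-1])
E
```

```text
16.3833 [ 0.5545664  -0.25156863  0.16635011] [ 0.10760213  0.18512962 -3.97223008] (array([ 0.2138,  0.0802, -0.0337]), np.float64(15.51399584903571), -1.457)
```

View pics/c5.png

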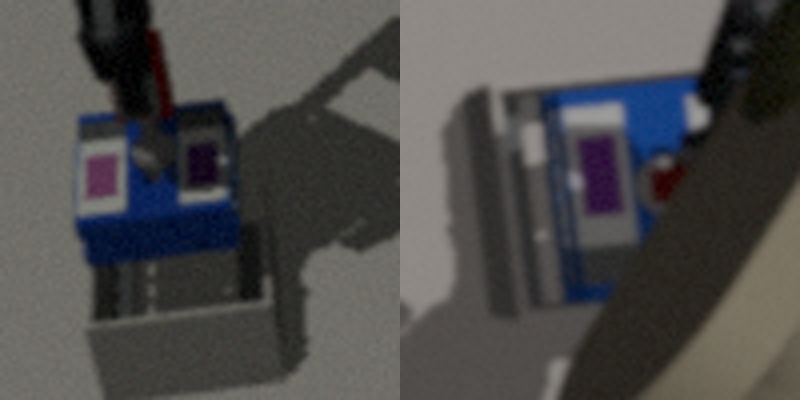

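The crop shows the stack of three trays hanging level on the rod, and the trough beneath is empty. The force step of about 2.9 N also fits three trays. Moving over the stand.

>>> carry_out([
  [[0.006,0.002,0,0.5],[0.017,0.006,0,1.2],[0.034,0.013,0,2.5],[0.053,0.02,0,4],[0.075,0.028,0,5.5],[0.096,0.036,0,7],[0.118,0.044,0,8.5],[0.139,0.052,0,10]],
])

```text
time_s: 17.15
ee_pos: [0.5905, -0.1058, 0.1661]
eef_rot: [-2.289, -2.151, 0.0]
contact_force: [-0.4, -0.2, -3.4]
finger_gap: 0.156
grip_force: 60.6
```

>>> carry_out([
  [[0.022,0.004,0,1.5],[0.042,0.008,0,3],[0.058,0.011,0,4],[0.07,0.013,0,5],[0.077,0.0145,0,5.5],[0.079,0.0145,0,5.5],[0.079,0.0145,0,5.5],[0.079,0.0145,0,5.5]],
])

```text
time_s: 17.82
ee_pos: [0.6096, -0.03, 0.1661]
eef_rot: [-2.389, -2.041, 0.0]
contact_force: [0.0, -0.8, -3.5]
finger_gap: 0.156
grip_force: 60.7
```

```bash
python3 - <<'E'
from h import *
np.set_printoptions(suppress=True,precision=4)
s,R,p=tool(); print(s['time_s'],p,s['contact_force'],go(.61,-.029,.2,-.16-np.pi/2))
a,pa=snap('scene'); b,pb=snap('top'); np.savez('v6.npz',a=a,b=b)
zt=p[2]-.037-.004
h=cv2.cvtColor(a,cv2.COLOR_RGB2HSV).astype(int)
m=((h[...,0]>95)&(h[...,0]<135)&(h[...,1]>120)).astype(np.uint8); m[:,:200]=0; m[:,350:]=0
ys,xs=np.nonzero(m); print('bbox',xs.min(),xs.max(),ys.min(),ys.max(),'exp centre',proj(pa,[p[0],p[1],zt]))
# lower edge of front face: fit line -> yaw; per-column max row
cols=np.unique(xs)[4:-4]; low=np.array([ys[xs==c].max() for c in cols]); up=np.array([ys[xs==c].min() for c in cols])
k=np.polyfit(cols,low,1); q=[ray(pa,c,np.polyval(k,c),zt-.03) for c in(cols[0],cols[-1])]; dq=q[1]-q[0]; print('front bottom edge',q,'yaw',np.arctan2(-dq[0],dq[1]),np.std(low-np.polyval(k,cols)))
v0,u0=int(ys.mean())-50,int(xs.mean())-50
C=np.hstack([cv2.resize(a[v0:v0+100,u0:u0+100],(400,400),interpolation=2),cv2.resize(b[145:245,250:350],(400,400),interpolation=2)]); cv2.imwrite('pics/c6.png',C[:,:,::-1])
E
```

```text
17.8167 [ 0.6096 -0.03    0.1661] [ 0.0433 -0.7851 -3.4724] (array([ 0.0011,  0.0002, -0.0339]), np.float64(0.17848582128863455), -1.7277)
bbox 251 294 118 230 exp centre [271.8681 202.6078]
front bottom edge [array([ 0.6488, -0.0667,  0.0951]), array([0.6606, 0.0046, 0.0951])] yaw -0.16309889280630915 0.4095146224929695
```

>>> carry_out([
  [[0,0,0.004,0],[0,0,0.011,0],[0,0,0.02,0],[0,0,0.03,0],[0,0,0.04,0],[0,0,0.049,0],[0,0,0.056,0],[0,0,0.06,0]],
])

```text
time_s: 18.58
ee_pos: [0.6093, -0.0295, 0.1048]
eef_rot: [-2.387, -2.04, 0.002]
contact_force: [-0.6, 0.5, -4.1]
finger_gap: 0.156
grip_force: 60.5
```

>>> carry_out([
  [[0,0,0.0015,0],[0,0,0.003,0],[0,0,0.0045,0],[0,0,0.006,0],[0,0,0.0075,0],[0,0,0.009,0],[0,0,0.0105,0],[0,0,0.0105,0]],
])

```text
time_s: 19.25
ee_pos: [0.6098, -0.0296, 0.0958]
eef_rot: [2.388, 2.04, 0.0]
contact_force: [1.0, 0.4, -1.8]
finger_gap: 0.156
grip_force: 60.9
```

>>> carry_out([
  [[0,0,0.0005,0],[0,0,0.001,0],[0,0,0.0015,0],[0,0,0.002,0],[0,0,0.0025,0],[0,0,0.0025,0]],
])

```text
time_s: 19.75
ee_pos: [0.6097, -0.0295, 0.0931]
eef_rot: [-2.388, -2.041, 0.0]
contact_force: [0.3, -0.0, -1.1]
finger_gap: 0.158
grip_force: 60.9
```

Trays unloaded. Now I'll lower until the collar touches.

>>> carry_out([
  [[0,0,0.0004,0],[0,0,0.0008,0],[0,0,0.0012,0],[0,0,0.0012,0]],
])

```text
time_s: 20.08
ee_pos: [0.6098, -0.0296, 0.0921]
eef_rot: [2.388, 2.041, 0.0]
contact_force: [-0.7, -0.1, 0.2]
finger_gap: 0.159
grip_force: 61.2
```

>>> carry_out([
  [[0,0,0.0002,0],[0,0,0.0004,0],[0,0,0.0004,0]],
])

```text
time_s: 20.33
ee_pos: [0.6098, -0.0295, 0.0917]
eef_rot: [2.388, 2.041, 0.0]
contact_force: [-1.5, 0.1, 1.9]
finger_gap: 0.156
grip_force: 61.3
```

>>> carry_out([
  [[0,0,0,0],[0,0,0,0],[0,0,0,0],[0,0,0,0],[0,0,0,0],[0,0,0,0]],
], gripper=100)

```text
time_s: 20.83
ee_pos: [0.6097, -0.0295, 0.0916]
eef_rot: [-2.388, -2.041, 0.0]
contact_force: [-0.3, -0.6, -0.2]
finger_gap: 0.606
grip_force: 0.0
```

>>> carry_out([
  [[0,0,-0.005,0],[0,0,-0.015,0],[0,0,-0.03,0],[0,0,-0.055,0],[0,0,-0.085,0],[0,0,-0.12,0],[0,0,-0.15,0],[0,0,-0.15,0]],
])

```text
time_s: 21.5
ee_pos: [0.6114, -0.0298, 0.2495]
eef_rot: [2.381, 2.034, 0.012]
contact_force: [0.0, 0.7, 0.7]
finger_gap: 0.607
grip_force: 0.0
```

>>> carry_out([
  [[-0.04,0,0,0],[-0.08,0,0,0],[-0.12,0,0,0],[-0.16,0,0,0],[-0.19,0,0,0],[-0.2,0,0,0],[-0.2,0,0,0],[-0.2,0,0,0]],
])

```text
time_s: 22.17
ee_pos: [0.5785, -0.2265, 0.2419]
eef_rot: [-2.389, -2.04, -0.001]
contact_force: [0.0, 0.6, 0.4]
finger_gap: 0.608
grip_force: 0.0
```

```bash
python3 - <<'E'
from h import *
s,R,p=tool(); print(s['time_s'],p,s['contact_force'])
a,pa=snap('scene'); b,pb=snap('top')
C=np.hstack([cv2.resize(a[160:280,220:340],(400,400),interpolation=2),cv2.resize(b[140:260,243:363],(400,400),interpolation=2)]); cv2.imwrite('pics/c7.png',C[:,:,::-1])
h=cv2.cvtColor(b,cv2.COLOR_RGB2HSV).astype(int); m=(h[...,0]>95)&(h[...,0]<135)&(h[...,1]>120); m[:,:240]=0;m[:,370:]=0
r=cv2.minAreaRect(np.argwhere(m)[:,::-1].astype(np.float32)); q=np.array([ray(pb,*k,.055)[:2] for k in cv2.boxPoints(r)]); print(q.round(3),q.mean(0))
print('collar px exp scene', proj(pa,[.61,-.0295,.056]), 'handle top', proj(pa,[.61,-.0295,.136]))
E
```

```text
22.1667 [ 0.57850689 -0.22651921  0.24186883] [0.04706097 0.60053469 0.41872979]
[[ 0.569  0.02 ]
 [ 0.661  0.006]
 [ 0.648 -0.075]
 [ 0.557 -0.061]] [ 0.60866217 -0.02753469]
collar px exp scene [273.07882654 225.75941606] handle top [271.98084911 198.93828899]
```

View pics/c7.png

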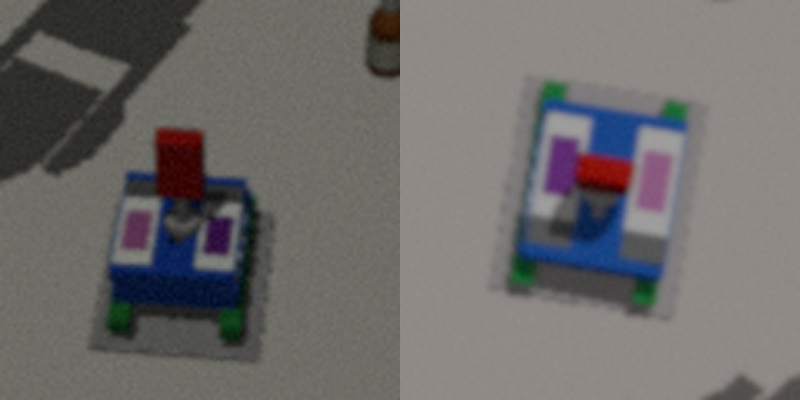

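The crop shows the stack square on the green rails, measured centre (0.609, -0.028) against the stand's (0.609, -0.028). The rod is upright and turned across, with its collar down on the top tray. Handing in.

```bash
python3 -c "
from station import robot
print(robot.close_job())"
```

```text
the job is handed in; nothing more can be done
None
```

The job is handed in: my last camera check showed the three-tray stack centred and square on the stand's rails, with the rod upright, turned and collar down; the judge returned no verdict.

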